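# Shut and latch the gate of the red quarantine pen

## Robot

A 6-joint arm with a two-finger parallel gripper is mounted at the origin on a cart in front of the work surface, level with it; the furniture and walls round the work are solid. World frame = base frame: x ahead of the robot, y to its left, z up, the work surface at z = 0. Lengths are in m, angles in rad, forces in N, time in s.
With the tool pointing down it reaches from about 0.375 to 0.9 m from the base axis. Payload 3.1 kg.
Tool frame: the origin (TCP) lies at the very end of the fingers, on their centre line; the grasp point (between the pads) lies 19 mm behind it; z points along the fingers, y is the direction in which the jaws open and shut (so a half turn about z gives the same grasp; the last joint's range is limited). The gripper opens to 85 mm and grips with 20 to 120 N. Pads are 22 mm wide; open, the fingers measure 114 mm over their backs; the gripper's body (76 mm by 85 mm) begins 54 mm behind the grasp point. The pads swing forward as they close: fully open they stand 13 mm farther back than shut.
Start: joints at [-1.454, 0.527, 1.433, -0, 1.181, -0.178], TCP at [0.182, -0.598, 0.231] pointing down, gripper open.
Joint ranges: [-3.08, 3.08], [-0.75, 2.2], [0.22, 2.44], [-1.43, 4.57], [0, 2.65], [-2.85, 2.85]. Speed limits (rad/s): [2.79, 2.79, 3.14, 3.14, 3.14, 3.14].

## Interface

Orientations are given as a unit quaternion [x, y, z, w].
In Python, from station import * gives the robot as it stands.
- The arm moves only by the tool jog_arm, never from a script. Its argument "motion" is a list of rows, each a list of 5 numbers: the shift along the world's x, y, z in cm, then the turn about the world's z in degrees, then the closure in counts, from 0 (fully open) to 255 (shut). In form: [[tx, ty, tz, yaw, jaw], ...]. A call has 1 to 10 rows; each row shifts and turns the pose as measured when the row begins; what a row does not reach is not made up. A row lasts 1/12 s, in which the tool goes at most 41.7 mm and 7.16 degrees, less where a joint would pass 70% of its speed; a pose out of reach is approached as far as the arm can. A call with a gripper value outside its range is refused whole. The fingers move at their own pace and stop on an object; "squeeze" is the grip in N (left out, the last holds). Time passes only in rows, so rows that do not move let the fingers close. It gives the time, the measured TCP pose, the force and the opening at its end, in the units of the state.
- sense(): the state, without advancing time (a new reading comes with each control period).
- snapshot(name): name is "side" or "top"; returns a dict with "img" (400x640x3 uint8, red, green, blue), "depth" (400x640 float32, m along the optical axis (not along the pixel's ray), 0 where there is no reading), "intrinsics" (3x3 intrinsics, pixels), "dist_coeffs" ([k1, k2, p1, p2, k3] as OpenCV has them; the pictures are not rectified), "eye" and "attitude" of the camera in the world. Camera axes: x right, y down, z forward; pixel columns grow to the right and rows downward; lengths in m; the calibration is good to about 2 mm. A picture is of the moment at which its call begins.
- sign_off(): hands the job in, once; it reports no verdict.
The state is a dict: "t": time; "q": joint angles; "qd": joint speeds; "tau": joint torques, N m; "tcp_pos": TCP position; "tool_rot": TCP orientation; "force": force on the tool from outside, world axes, zero at the start; "ft_torque": the same for the moment, N m; "finger_gap": opening from 0.0 (shut) to 1.0 (fully open).
Only numpy, scipy, OpenCV 4.12 (cv2) and the standard library are available. Lean on these libraries where they do the work, as an engineer would, in place of code of your own. Each camera call takes 0.05 s, during which the arm holds its last target.

## Task

The gate of the red quarantine pen has been left open. Lift its latch bar by the red ball knob so that it clears the catch, swing the gate fully shut and let the bar drop back down into the catch, so that the gate is latched. Leave the green pen and its gate as they are.

Things in the scene. Friction and masses are not known exactly. Their poses are not given: they have to be found in the camera images.
- red_knob (a point): Centre of the red ball knob, 24 mm across, on the steel latch bar (8 mm thick, 14 mm high) along the top of the red gate. Bar pivot: on the gate, 20 mm from the gate's hinge axis, 100 mm above the worktop. The knob is 92 mm farther along the bar and 40 mm above pivot level, 33 mm clear above the bar, on an 8 mm stalk. Axes turn with the bar; with gate and bar at 0 they are red_hinge's.
- red_hinge (a point): Point on the upright hinge axis of the red gate, at worktop height, on the fixed red pen (red floor 100 x 186 mm, clear walls, 82 mm posts, two parts inside). Axes: x from the shut gate into the pen, away from the robot; y along the shut gate toward the hinge; z up. The shut gate reaches 137 mm along -y.
- red_catch (a point): Catch on the latch post of the red pen, a dark steel U open at the top: middle of the slot where the bar's end lies when the gate is shut, at the lowered bar's mid-height, 100 mm above the worktop. Axes as red_hinge. Its front horn, 16 to 23 mm toward -x, 20 mm long in y, is solid and 113 mm high: raise the knob at least 17 mm (25 to 40 is comfortable) to carry the bar over it.
- red_gate (a joint): Opening of the red gate, rad: 0 shut against its stop; grows as it swings out toward the robot (clockwise from above). At angle g the gate points from the hinge along (-sin g, -cos g) in red_hinge's x, y. Swings easily (about 0.04 N m friction, 0.35 kg) and stays where left; starts at 0.45 to 0.8.
- red_bar (a joint): Lift of the red pen's latch bar, rad: 0 level (down on its rest or in the catch), 0.8 fully lifted; clears the catch above about 0.17. It turns about a level axis square to the gate's face, weighs about 0.16 kg, starts down and falls back to level when let go.
- green_knob (a point): Centre of the green ball knob on the latch bar of the green pen, a twin of the red one beside it with green gate and floor, its gate also open. To be left alone.

How it is judged:
By the outcome, as a careful person would: the job done as asked, in the order asked, and still so for the second after the job is handed in, with the robot touching nothing.
It also fails if it takes over 32 s, if anything falls off the work surface, if the arm or the gripper's body presses on something with over 40 N, if the wrist force passes 120 N, or if a joint passes its speed limit or range.

## Working session

There is one attempt and no reset: what is moved stays moved. The work goes in short steps, Python scripts to look and compute and a tool call to move; the robot and the scene stay as the last step left them, time stands still between calls to the robot, and variables do not carry over. Pictures are saved under pics/ and viewed, and the job is handed in when it is done.

Besides the shell and the picture viewer there is one more tool, called after ">>>" by a JSON object that holds its "method" and its "body", one argument or row to a line. jog_arm: Moves the arm, as the interface text tells. Its arguments: {"type":"object","properties":{"motion":{"type":"array","items":{"type":"array","items":{"type":"number"}}},"squeeze":{"type":"number"}},"required":["motion"]}

```bash
mkdir -p pics; ls; python3 - <<'E'
from station import *
import cv2,pickle
s=sense();print(s['t'],s['tcp_pos'],s['tool_rot'],s['finger_gap'])
for n in('side','top'):
    d=snapshot(n);pickle.dump(d,open(n+'.pkl','wb'));cv2.imwrite(f'pics/{n}0.png',d['img'][:,:,::-1])
    print(n,d['eye'],d['attitude'],d['intrinsics'],d['dist_coeffs'])
E
```

```text
pics
0.0 [ 0.1821328  -0.59710183  0.23032257] [ 9.89080590e-01  1.47371427e-01  3.51273911e-05 -1.11711503e-03] 1.000375464201362
side [0.04964732 1.03221574 1.00544706] [-0.17185364  0.88469898 -0.42278341  0.09501701] [[463.57789985   0.         315.55714395]
 [  0.         463.57789985 200.12978648]
 [  0.           0.           1.        ]] [-0.04702692  0.          0.          0.          0.        ]
top [ 0.46772457 -0.01312144  1.38103727] [ 0.7075662  -0.70632108  0.00764074 -0.02005535] [[429.73824691   0.         318.54398174]
 [  0.         429.73824691 196.83662193]
 [  0.           0.           1.        ]] [0.00124964 0.         0.         0.         0.        ]
```

View pics/side0.png

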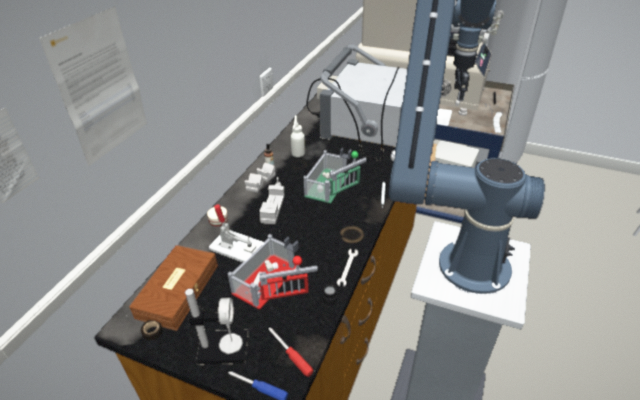

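View pics/top0.png

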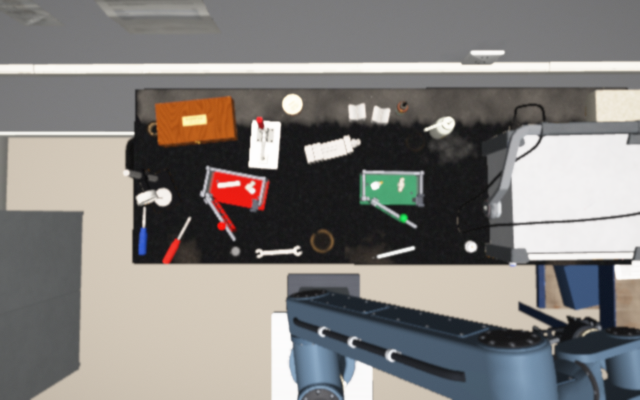

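The red pen is at about (235,190) in the top view and (270,275) in the side view. The red knob is at about (221,226) in the top view. Next I'll enlarge both crops.

```bash
python3 - <<'E'
import cv2,pickle
t=pickle.load(open('top.pkl','rb'))['img'][:,:,::-1][155:250,190:285]
s=pickle.load(open('side.pkl','rb'))['img'][:,:,::-1][225:315,220:330]
cv2.imwrite('pics/t1.png',cv2.resize(t,None,fx=6,fy=6,interpolation=cv2.INTER_CUBIC))
cv2.imwrite('pics/s1.png',cv2.resize(s,None,fx=6,fy=6,interpolation=cv2.INTER_CUBIC))
E
```

```text
(no output)
```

View pics/t1.png

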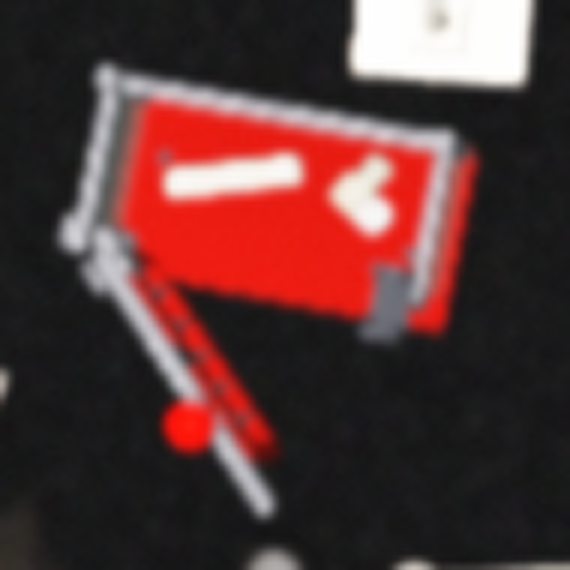

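View pics/s1.png

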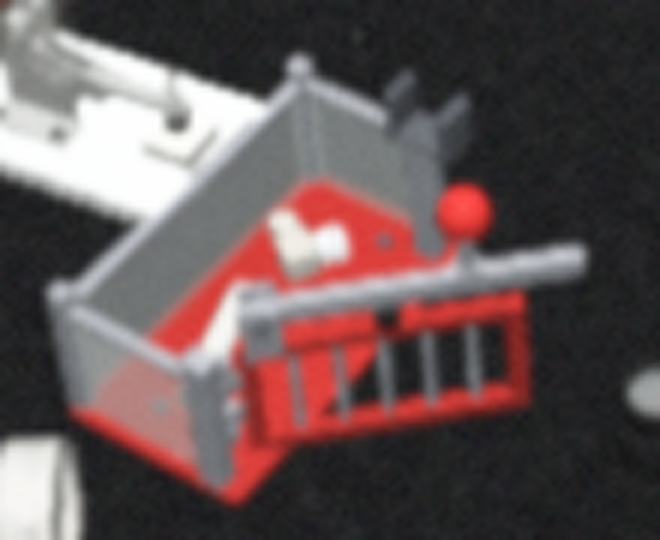

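```bash
cat > h.py <<'E'
import numpy as np,cv2,pickle
from scipy.spatial.transform import Rotation as R
def ray(d,u,v):
    p=cv2.undistortPoints(np.array([[[u,v]]],float),d['intrinsics'],d['dist_coeffs'])[0,0]
    r=R.from_quat(d['attitude']).as_matrix()@np.array([p[0],p[1],1.]);return np.array(d['eye']),r
def atz(d,u,v,z):
    o,r=ray(d,u,v);return o+r*(z-o[2])/r[2]
def tri(d1,p1,d2,p2):
    o1,r1=ray(d1,*p1);o2,r2=ray(d2,*p2)
    r1/=np.linalg.norm(r1);r2/=np.linalg.norm(r2)
    a=np.linalg.lstsq(np.c_[r1,-r2],o2-o1,rcond=None)[0]
    A=o1+a[0]*r1;B=o2+a[1]*r2
    return (A+B)/2,np.linalg.norm(A-B)
def redball(d,ru,rv):
    im=d['img'].astype(int)
    return
E
python3 - <<'E'
from h import *
np.set_printoptions(precision=4,suppress=True)
t=pickle.load(open('top.pkl','rb'));s=pickle.load(open('side.pkl','rb'))
T=lambda U,V:((U+.5)/6-.5+190,(V+.5)/6-.5+155)
S=lambda U,V:((U+.5)/6-.5+220,(V+.5)/6-.5+225)
print('knob tri',tri(t,T(187,427),s,S(465,212)),atz(t,*T(187,427),.14),atz(s,*S(465,212),.14))
for n,p,z in[('postBL',(107,75),.082),('postBR',(450,140),.082),('postFL',(72,235),.082),('bar0',(105,245),.107),('barend',(266,508),.107),('catch back',(391,267),.113),('catch front',(378,338),.113),('catchmid',(385,302),.113),('floorBR',(476,155),.003),('floorFR',(440,332),.003),('floorFmid',(240,290),.003)]:
    print('top',n,atz(t,*T(*p),z))
for n,p,z in[('postBL',(62,295),.082),('postBR',(300,65),.082),('postFL',(203,362),.082),('barend',(575,250),.107),('barpivot',(255,300),.107),('catchback',(403,78),.113),('catchfront',(456,100),.113),('floorFL',(238,500),.0),('floorBL',(72,410),0)]:
    print('side',n,atz(s,*S(*p),z))
E
```

```text
knob tri (array([0.4319, 0.2902, 0.145 ]), np.float64(0.0010045006376468734)) [0.4322 0.2916 0.14  ] [0.4336 0.2857 0.14  ]
top postBL [0.6089 0.3486 0.082 ]
top postBR [0.5759 0.1738 0.082 ]
top postFL [0.5275 0.3655 0.082 ]
top bar0 [0.5214 0.3416 0.107 ]
top barend [0.3914 0.2601 0.107 ]
top catch back [0.5105 0.1981 0.113 ]
top catch front [0.4755 0.2042 0.113 ]
top catchmid [0.4932 0.2009 0.113 ]
top floorBR [0.5744 0.1711 0.003 ]
top floorFR [0.4794 0.1898 0.003 ]
top floorFmid [0.5017 0.2975 0.003 ]
side postBL [0.6062 0.3485 0.082 ]
side postBR [0.5753 0.1749 0.082 ]
side postFL [0.5285 0.3597 0.082 ]
side barend [0.3937 0.2606 0.107 ]
side barpivot [0.5113 0.3385 0.107 ]
side catchback [0.5084 0.1941 0.113 ]
side catchfront [0.4791 0.1986 0.113 ]
side floorFL [0.5171 0.3662 0.    ]
side floorBL [0.6141 0.3486 0.    ]
```

>>> {"method": "jog_arm", "body": {
  "motion": [
    [1.6,3.6,0,2,0],
    [1.6,3.6,0,2,0],
    [1.6,3.6,0,2,0],
    [1.6,3.6,0,2,0],
    [1.6,3.6,0,2,0],
    [1.6,3.6,0,2,0],
    [1.6,3.6,0,2,0],
    [1.6,3.6,0,2,0],
    [1.6,3.6,0,2,0],
    [1.6,3.6,0,0,0]
  ],
  "squeeze": 40
}}

```text
t: 0.93
tcp_pos: [0.3405, -0.2291, 0.2263]
tool_rot: [0.954, 0.3, -0.0, -0.0]
force: [1.0, -0.5, 0.5]
finger_gap: 0.996
```

>>> {"method": "jog_arm", "body": {
  "motion": [
    [1.6,3.6,0,0,0],
    [1.6,3.6,0,0,0],
    [1.6,3.6,0,0,0],
    [1.6,3.6,0,0,0],
    [1.6,3.6,0,0,0],
    [1.0,3.8,0,0,0],
    [0.5,4,0,0,0],
    [0,4,0,0,0],
    [0,4,0,0,0],
    [0,4,0,0,0]
  ]
}}

```text
t: 1.77
tcp_pos: [0.4393, 0.1672, 0.2258]
tool_rot: [0.954, 0.299, 0.001, 0.001]
force: [1.2, -0.2, -0.4]
finger_gap: 1.002
```

>>> {"method": "jog_arm", "body": {
  "motion": [
    [-0.2,3.5,0,0,0],
    [-0.2,3.5,0,0,0],
    [-0.2,3.0,0,0,0],
    [-0.1,2.0,0,0,0],
    [0,0,0,0,0],
    [0,0,0,0,0]
  ]
}}

```text
t: 2.27
tcp_pos: [0.4285, 0.3016, 0.2242]
tool_rot: [0.952, 0.305, 0.001, -0.0]
force: [0.4, -0.6, -0.3]
finger_gap: 1.003
```

```bash
python3 - <<'E'
from station import *
import cv2,pickle
s=sense();print(s['t'],s['tcp_pos'],s['tool_rot'],s['finger_gap'],s['q'],s['force'])
for n in('side','top'):
    d=snapshot(n);pickle.dump(d,open(n+'1.pkl','wb'))
    im=d['img'][:,:,::-1]
    im=im[200:320,200:350] if n=='side' else im[150:260,180:300]
    cv2.imwrite(f'pics/{n}2.png',cv2.resize(im,None,fx=5,fy=5,interpolation=cv2.INTER_CUBIC))
E
```

```text
2.2667 [0.42845156 0.30157556 0.22419324] [ 9.52363775e-01  3.04963231e-01  7.47070460e-04 -3.30435331e-04] 1.0027105331148212 [3.99544919e-01 4.00828506e-01 1.69369997e+00 6.06176249e-04
 1.04551695e+00 1.35023783e+00] [ 0.37063246 -0.55760803 -0.33157033]
```

View pics/side2.png

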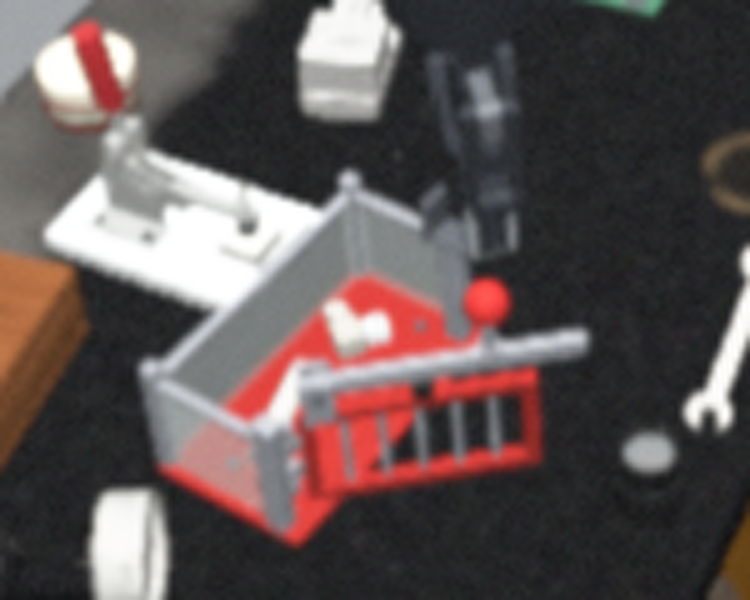

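View pics/top2.png

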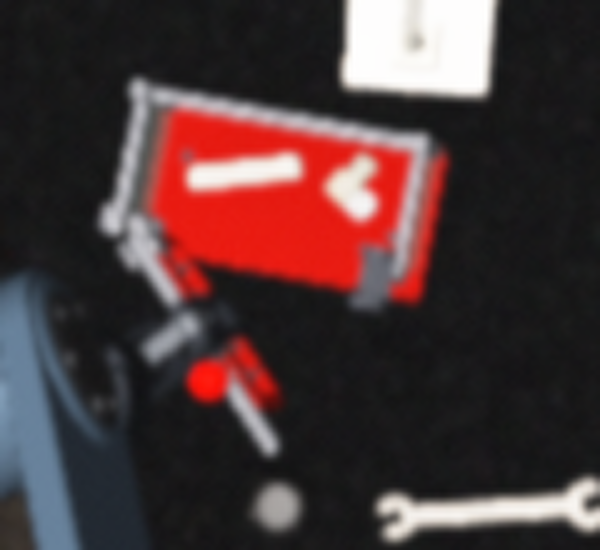

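```bash
python3 - <<'E'
from h import *
for n,off in(('side',(200,200)),('top',(180,150))):
    d=pickle.load(open(n+'1.pkl','rb'))
    Rm=R.from_quat(d['attitude']).as_matrix().T
    for p in((.4285,.3016,.224),(.4285,.3016,.243),(.4319,.2902,.145),(.4319,.2902,.14)):
        uv=cv2.projectPoints(np.array([p]),cv2.Rodrigues(Rm)[0],-Rm@d['eye'],d['intrinsics'],d['dist_coeffs'])[0][0,0]
        print(n,p,(uv-off+.5)*5-.5)
    # ball centroid
    im=cv2.cvtColor(d['img'],cv2.COLOR_RGB2HSV).astype(int)
    h,s,v=im[...,0],im[...,1],im[...,2]
    m=((h<6)|(h>174))&(s>170)&(v>200)
    x0,y0=(282,250) if n=='side' else (214,219)
    w=m[y0:y0+20,x0:x0+20];ys,xs=np.nonzero(w);
    dp=d['depth'];
    print(n,xs.mean()+x0,ys.mean()+y0,xs.min()+x0,xs.max()+x0,ys.min()+y0,ys.max()+y0,len(xs),dp[int(ys.mean()+y0),int(xs.mean()+x0)])
E
```

```text
side (0.4285, 0.3016, 0.224) [475.27722217 205.86776633]
side (0.4285, 0.3016, 0.243) [473.25956437 177.28858312]
side (0.4319, 0.2902, 0.145) [486.4073896  301.56256009]
side (0.4319, 0.2902, 0.14) [486.87719608 308.35825758]
side 291.71794871794873 262.14102564102564 282 300 256 269 78 1.3355101
top (0.4285, 0.3016, 0.224) [149.17729028 391.93445934]
top (0.4285, 0.3016, 0.243) [139.4726289  393.12433752]
top (0.4319, 0.2902, 0.145) [206.09729563 381.52054768]
top (0.4319, 0.2902, 0.14) [208.21128268 381.27515837]
top 222.4468085106383 225.2127659574468 218 232 221 229 47 1.2329311
```

```bash
python3 - <<'E'
from h import *
np.set_printoptions(linewidth=250,precision=3,suppress=True)
for n,off in(('side',(200,200)),('top',(180,150))):
    d=pickle.load(open(n+'1.pkl','rb'));dp=d['depth']
    us,vs=np.meshgrid(np.arange(640),np.arange(400))
    P=cv2.undistortPoints(np.c_[us.ravel(),vs.ravel()].astype(float)[:,None],d['intrinsics'],d['dist_coeffs'])[:,0]
    X=np.c_[P,np.ones(len(P))]*dp.ravel()[:,None]
    W=(X@R.from_quat(d['attitude']).as_matrix().T+d['eye']).reshape(400,640,3)
    for c in([(500,240),(480,225),(510,230),(475,100),(440,60),(505,60),(490,120),(520,150),(485,300)] if n=='side' else [(175,335),(150,350),(195,322),(220,320),(190,300),(150,320),(115,350),(40,400),(207,380)]):
        u=int(c[0]/5+off[0]);v=int(c[1]/5+off[1]);print(n,c,W[v,u])
    m=(np.hypot(W[...,0]-.4285,W[...,1]-.3)<.12)&(W[...,2]>.17)&(W[...,2]<.28)&(dp>0)
    print(m.sum(),W[m].mean(0) if m.any() else '', W[m].min(0), W[m].max(0))
    dz=dp.copy(); g=cv2.normalize(np.clip(dp,.9,1.5),None,0,255,cv2.NORM_MINMAX).astype('uint8')
    c=g[200:320,200:350] if n=='side' else g[150:260,180:300]
    cv2.imwrite(f'pics/d{n}.png',cv2.resize(c,None,fx=5,fy=5,interpolation=cv2.INTER_NEAREST))
E
```

```text
side (500, 240) [0.393 0.346 0.253]
side (480, 225) [0.4   0.352 0.266]
side (510, 230) [0.392 0.336 0.25 ]
side (475, 100) [0.399 0.35  0.34 ]
side (440, 60) [0.429 0.323 0.332]
side (505, 60) [0.403 0.31  0.33 ]
side (490, 120) [0.389 0.357 0.337]
side (520, 150) [ 0.531  0.034 -0.002]
side (485, 300) [0.429 0.295 0.15 ]
86 [0.407 0.337 0.254] [0.389 0.268 0.238] [0.466 0.352 0.269]
top (175, 335) [0.459 0.257 0.338]
top (150, 350) [0.452 0.27  0.337]
top (195, 322) [0.466 0.247 0.34 ]
top (220, 320) [0.466 0.241 0.313]
top (190, 300) [0.476 0.251 0.333]
top (150, 320) [0.466 0.28  0.301]
top (115, 350) [0.452 0.273 0.384]
top (40, 400) [0.437 0.247 0.575]
top (207, 380) [0.432 0.288 0.15 ]
6 [0.451 0.256 0.251] [0.448 0.252 0.24 ] [0.456 0.258 0.278]
```

View pics/dtop.png

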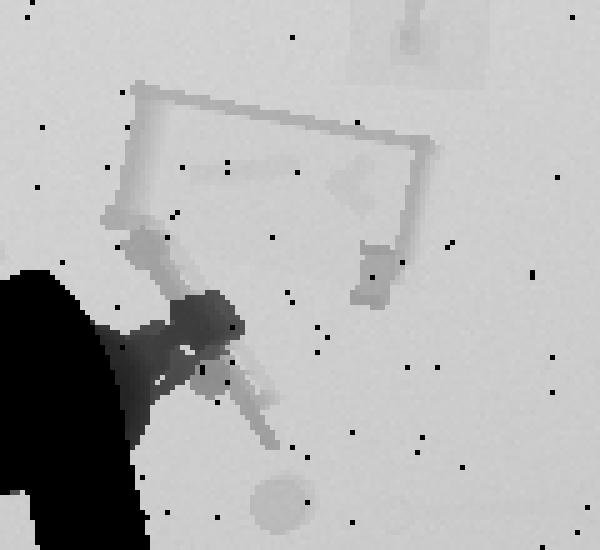

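```bash
python3 - <<'E'
from h import *
for n in('side','top'):
    cv2.imwrite(f'pics/{n}full1.png',pickle.load(open(n+'1.pkl','rb'))['img'][:,:,::-1])
E
```

```text
(no output)
```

View pics/topfull1.png

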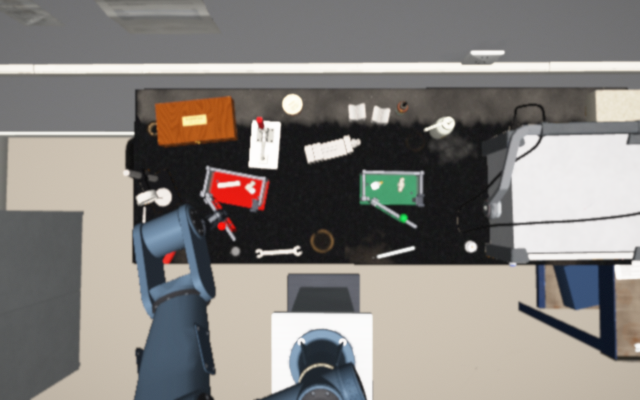

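View pics/sidefull1.png

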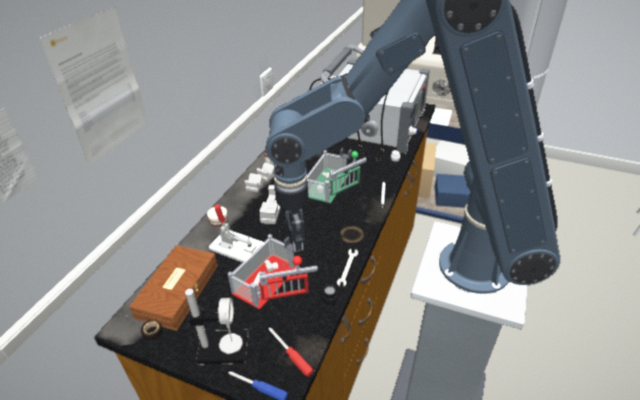

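The visible finger and the depth readings agree with the TCP. The knob is at (0.432, 0.290, 0.140). I'll centre over it and go down.

>>> {"method": "jog_arm", "body": {
  "motion": [
    [0.35,-1.15,0,-2,0],
    [0,0,0,0,0],
    [0,0,-3,0,0],
    [0,0,-3,0,0],
    [0,0,-2,0,0],
    [0,0,0,0,0],
    [0,0,0,0,0]
  ]
}}

```text
t: 2.95
tcp_pos: [0.4368, 0.2786, 0.1445]
tool_rot: [0.961, 0.278, 0.003, 0.0]
force: [-0.4, 0.3, -0.5]
finger_gap: 0.997
```

>>> {"method": "jog_arm", "body": {
  "motion": [
    [-0.4,1.0,0,0,0],
    [0,0,0,0,0],
    [0,0,0,0,0],
    [0,0,0,0,0]
  ]
}}

```text
t: 3.28
tcp_pos: [0.4351, 0.2888, 0.1483]
tool_rot: [0.961, 0.276, 0.006, 0.0]
force: [0.1, -0.1, 0.5]
finger_gap: 0.998
```

>>> {"method": "jog_arm", "body": {
  "motion": [
    [-0.2,0.1,-1.3,0,0],
    [0,0,0,0,0],
    [0,0,-1.2,0,0],
    [0,0,0,0,0],
    [0,0,0,0,0]
  ]
}}

```text
t: 3.7
tcp_pos: [0.4361, 0.2919, 0.1279]
tool_rot: [0.961, 0.277, 0.012, -0.0]
force: [0.7, 0.4, -0.1]
finger_gap: 1.003
```

>>> {"method": "jog_arm", "body": {
  "motion": [
    [-0.3,-0.1,-0.6,0,0],
    [0,0,0,0,0],
    [0,0,0,0,0]
  ]
}}

```text
t: 3.95
tcp_pos: [0.4338, 0.2913, 0.1234]
tool_rot: [0.961, 0.277, 0.013, -0.0]
force: [-1.0, 0.9, -0.1]
finger_gap: 1.002
```

```bash
cat > look.py <<'E'
import sys
from station import *
import cv2,pickle,numpy as np
np.set_printoptions(precision=4,suppress=True)
s=sense();print(s['t'],s['tcp_pos'],s['tool_rot'],s['finger_gap'],s['q'],s['force'])
k=sys.argv[1];o=[]
for n in('side','top'):
    d=snapshot(n);pickle.dump(d,open(n+k+'.pkl','wb'))
    im=d['img'][:,:,::-1]
    im=im[215:315,235:335] if n=='side' else im[150:250,190:290]
    o.append(cv2.resize(im,(400,400),interpolation=cv2.INTER_CUBIC))
cv2.imwrite(f'pics/look{k}.png',np.hstack(o))
E
python3 look.py 3
```

```text
3.95 [0.4338 0.2913 0.1234] [ 0.9607  0.2772  0.0132 -0.0004] 1.0022832628672425 [ 0.3784  0.5457  1.8063 -0.0026  0.7632  1.3893] [-1.0487  0.9315 -0.0753]
```

View pics/look3.png

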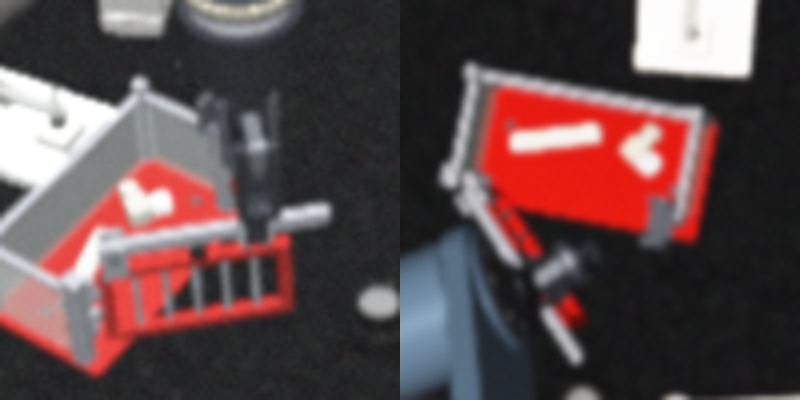

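The fingers straddle the ball, and the gate hasn't moved. Closing now.

>>> {"method": "jog_arm", "body": {
  "motion": [
    [0,0,0,0,255],
    [0,0,0,0,255],
    [0,0,0,0,255],
    [0,0,0,0,255],
    [0,0,0,0,255],
    [0,0,0,0,255],
    [0,0,0,0,255],
    [0,0,0,0,255]
  ],
  "squeeze": 40
}}

```text
t: 4.72
tcp_pos: [0.4341, 0.2913, 0.1241]
tool_rot: [0.961, 0.277, 0.014, -0.0]
force: [-0.7, -0.4, -1.1]
finger_gap: 0.252
```

>>> {"method": "jog_arm", "body": {
  "motion": [
    [0.3,0.2,0.75,0,255],
    [0,0,0,0,255],
    [0.4,0.25,0.75,0,255],
    [0,0,0,0,255],
    [0,0,0,0,255]
  ]
}}

```text
t: 5.13
tcp_pos: [0.4403, 0.2955, 0.1384]
tool_rot: [0.961, 0.277, 0.011, -0.0]
force: [1.3, -0.5, -3.7]
finger_gap: 0.253
```

```bash
python3 look.py 4
```

```text
5.1333 [0.4403 0.2955 0.1384] [ 0.9607  0.2773  0.0114 -0.    ] 0.2527562906816952 [ 0.3815  0.5292  1.7738 -0.0031  0.8158  1.3924] [ 1.3129 -0.5399 -3.6971]
```

View pics/look4.png

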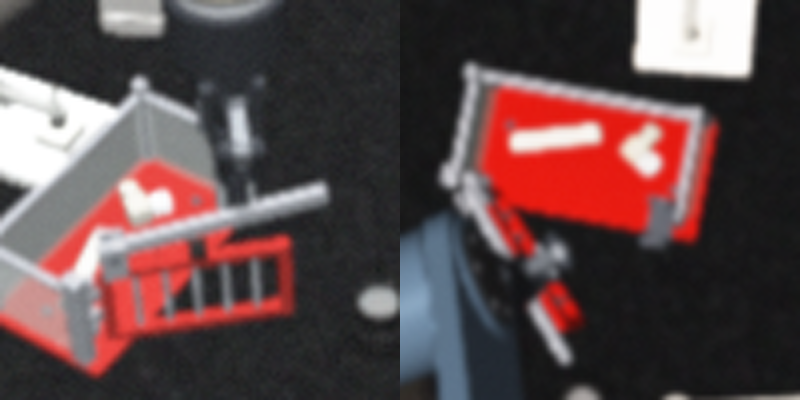

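The bar is tilted up and held. I'll keep lifting.

>>> {"method": "jog_arm", "body": {
  "motion": [
    [0.4,0.25,0.75,0,255],
    [0,0,0,0,255],
    [0.55,0.35,0.75,0,255],
    [0,0,0,0,255],
    [0,0,0,0,255]
  ]
}}

```text
t: 5.65
tcp_pos: [0.4489, 0.3006, 0.1528]
tool_rot: [0.961, 0.277, 0.009, 0.001]
force: [0.6, 0.6, -4.2]
finger_gap: 0.25
```

>>> {"method": "jog_arm", "body": {
  "motion": [
    [0.48,-0.66,0,5,255],
    [0,0,0,0,255],
    [0.53,-0.6,0,5,255],
    [0,0,0,0,255],
    [0.58,-0.55,0,5,255],
    [0,0,0,0,255],
    [0.63,-0.5,0,5,255],
    [0,0,0,0,255],
    [0,0,0,0,255]
  ]
}}

```text
t: 6.4
tcp_pos: [0.4688, 0.2773, 0.1514]
tool_rot: [0.902, 0.432, 0.009, -0.001]
force: [-0.1, -0.9, -1.9]
finger_gap: 0.253
```

```bash
python3 look.py 5
```

```text
6.4 [0.4688 0.2773 0.1514] [ 0.9018  0.432   0.0087 -0.0015] 0.2532166158163224 [0.3261 0.5253 1.725  0.0065 0.8743 0.9993] [-0.0869 -0.8665 -1.931 ]
```

View pics/look5.png

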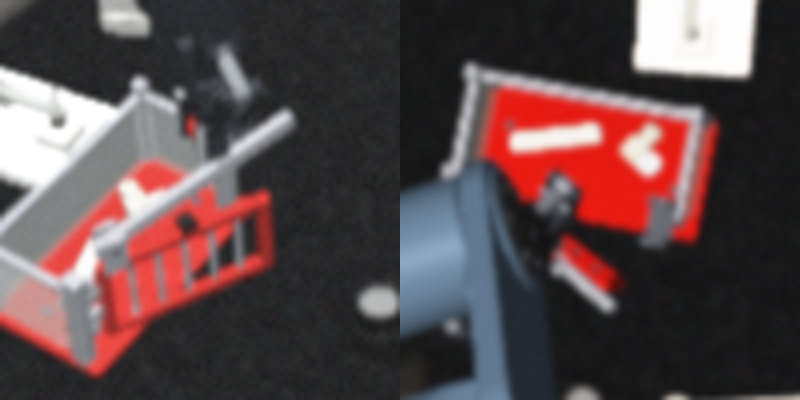

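>>> {"method": "jog_arm", "body": {
  "motion": [
    [0.7,-0.48,0,6,255],
    [0,0,0,0,255],
    [0.7,-0.38,0.1,6,255],
    [0,0,0,0,255],
    [0.73,-0.3,0,5.5,255],
    [0,0,0,0,255],
    [0.73,-0.22,0,5.5,255],
    [0,0,0,0,255],
    [0,0,0,0,255]
  ]
}}

```text
t: 7.25
tcp_pos: [0.4938, 0.264, 0.1529]
tool_rot: [0.802, 0.598, 0.007, -0.002]
force: [0.0, -1.1, -1.8]
finger_gap: 0.251
```

```bash
python3 look.py 6
```

```text
7.25 [0.4938 0.264  0.1529] [ 0.8018  0.5976  0.0065 -0.002 ] 0.2510714702288554 [0.287  0.5416 1.6815 0.0104 0.9076 0.5705] [ 0.0036 -1.1081 -1.8374]
```

View pics/look6.png

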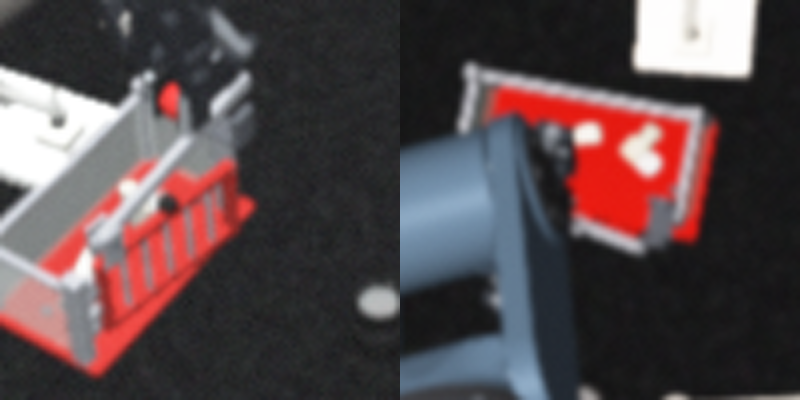

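The bar is over the front horn and nearly shut, with about 9° left. I'll press it gently onto the stop.

>>> {"method": "jog_arm", "body": {
  "motion": [
    [0.75,-0.23,0,5,255],
    [0,0,0,0,255],
    [0.75,-0.15,0,3,255],
    [0,0,0,0,255],
    [0.2,0,0,0,255],
    [0,0,0,0,255]
  ]
}}

```text
t: 7.85
tcp_pos: [0.5066, 0.2603, 0.1527]
tool_rot: [0.76, 0.65, 0.003, -0.003]
force: [0.8, -2.2, -0.6]
finger_gap: 0.25
```

```bash
python3 look.py 7
```

```text
7.85 [0.5066 0.2603 0.1527] [ 0.7599  0.6501  0.0034 -0.003 ] 0.24974280429447857 [0.274  0.5549 1.6522 0.0104 0.9309 0.4232] [ 0.8229 -2.2027 -0.626 ]
```

View pics/look7.png

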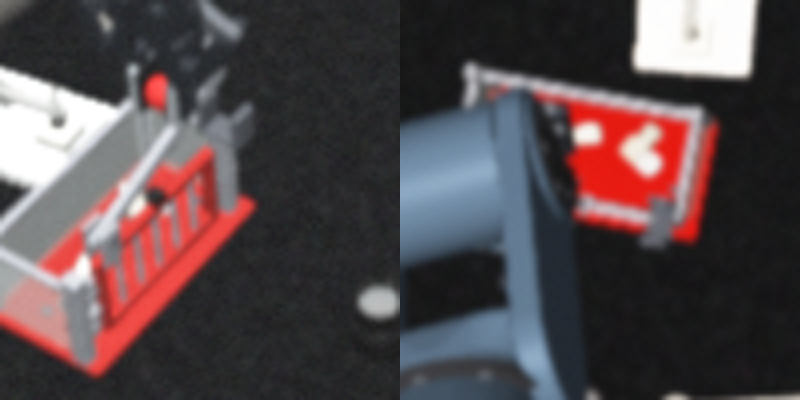

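>>> {"method": "jog_arm", "body": {
  "motion": [
    [0.3,-0.05,0,1.5,255],
    [0,0,0,0,255],
    [0.3,-0.05,0,0,255],
    [0,0,0,0,255]
  ]
}}

```text
t: 8.28
tcp_pos: [0.5077, 0.2594, 0.1521]
tool_rot: [0.752, 0.659, -0.0, -0.006]
force: [0.4, -3.6, 0.0]
finger_gap: 0.253
```

>>> {"method": "jog_arm", "body": {
  "motion": [
    [0.0,-0.65,-0.7,0,255],
    [0,0,0,0,255],
    [0.0,-0.55,-0.75,0,255],
    [0,0,0,0,255],
    [0.0,-0.45,-0.75,0,255],
    [0,0,0,0,255],
    [0,0,0,0,255]
  ]
}}

```text
t: 8.87
tcp_pos: [0.5049, 0.2439, 0.1292]
tool_rot: [0.754, 0.657, -0.0, -0.009]
force: [-2.0, -1.7, 1.3]
finger_gap: 0.253
```

```bash
python3 look.py 8
```

```text
8.8667 [0.5049 0.2439 0.1292] [ 0.7535  0.6573 -0.0004 -0.0086] 0.2534166335081391 [0.2427 0.5839 1.6838 0.0194 0.8825 0.3665] [-2.0094 -1.7301  1.338 ]
```

View pics/look8.png

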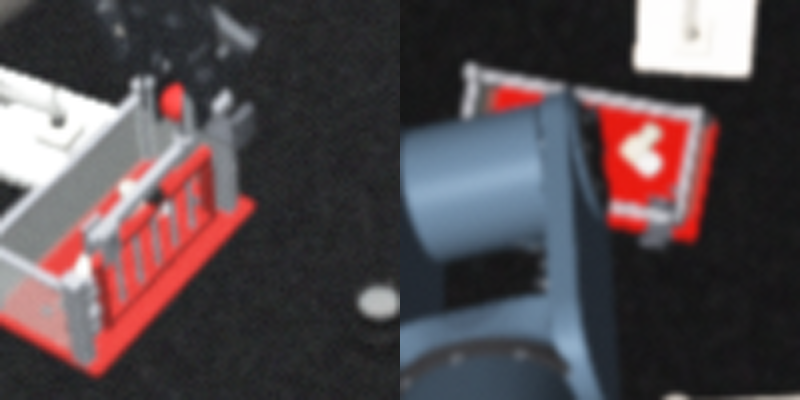

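>>> {"method": "jog_arm", "body": {
  "motion": [
    [0.0,-0.2,-0.4,0,255],
    [0,0,0,0,255],
    [0,0,0,0,255]
  ]
}}

```text
t: 9.22
tcp_pos: [0.5046, 0.2422, 0.1256]
tool_rot: [0.753, 0.658, -0.0, -0.009]
force: [-2.6, -0.8, 1.2]
finger_gap: 0.25
```

>>> {"method": "jog_arm", "body": {
  "motion": [
    [0,0,0,0,150],
    [0,0,0,0,100],
    [0,0,0,0,50],
    [0,0,0,0,0],
    [0,0,0,0,0],
    [0,0,0,0,0],
    [0,0,0,0,0]
  ]
}}

```text
t: 9.8
tcp_pos: [0.511, 0.2445, 0.1273]
tool_rot: [0.753, 0.658, 0.006, -0.006]
force: [0.4, -0.1, -1.0]
finger_gap: 1.005
```

>>> {"method": "jog_arm", "body": {
  "motion": [
    [0,0,1.5,0,0],
    [0,0,2.5,0,0],
    [0,0,3,0,0],
    [0,0,3,0,0],
    [0,-3,2,0,0],
    [0,-4,0,0,0],
    [0,-4,0,0,0],
    [0,-4,0,0,0],
    [0,0,0,0,0],
    [0,0,0,0,0]
  ]
}}

```text
t: 10.63
tcp_pos: [0.5111, 0.0895, 0.2536]
tool_rot: [0.752, 0.659, 0.008, -0.003]
force: [0.5, 0.1, 0.5]
finger_gap: 0.998
```

```bash
python3 look.py 9
```

```text
10.6333 [0.5111 0.0895 0.2536] [ 0.7518  0.6593  0.0081 -0.0029] 0.9982894793553899 [-0.0512  0.3524  1.6773  0.0173  1.1045  0.0719] [0.4849 0.1374 0.4908]
```

View pics/look9.png

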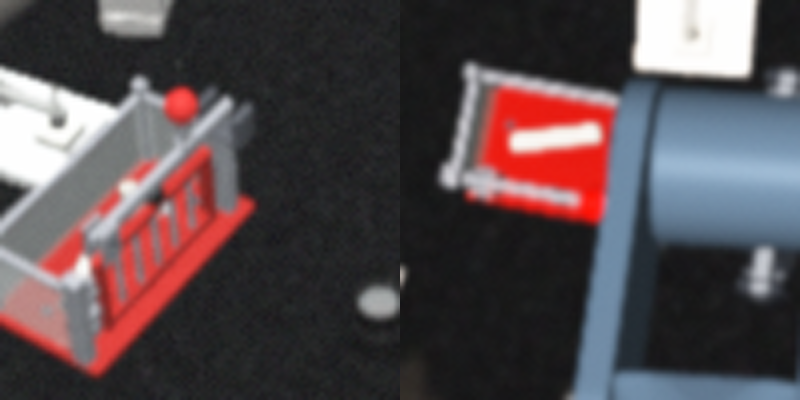

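>>> {"method": "jog_arm", "body": {
  "motion": [
    [0,-4,1,0,0],
    [0,-4,1,0,0],
    [0,-4,0,0,0],
    [0,-4,0,0,0],
    [0,-4,0,0,0],
    [0,-4,0,0,0],
    [0,-4,0,0,0],
    [0,-4,0,0,0],
    [0,0,0,0,0],
    [0,0,0,0,0]
  ]
}}

```text
t: 11.57
tcp_pos: [0.5137, -0.226, 0.2718]
tool_rot: [0.741, 0.672, 0.009, -0.005]
force: [-0.6, 0.6, -1.1]
finger_gap: 0.997
```

```bash
python3 look.py 10; python3 - <<'E'
from h import *
t=pickle.load(open('top10.pkl','rb'));s=pickle.load(open('side10.pkl','rb'))
cv2.imwrite('pics/t10.png',cv2.resize(t['img'][150:250,190:430,::-1],(800,333)))
for d,(x0,y0,x1,y1) in((t,(190,150,290,250)),(s,(272,232,292,252))):
    h,sa,v=[c.astype(int) for c in cv2.split(cv2.cvtColor(d['img'],cv2.COLOR_RGB2HSV))]
print(atz(s,235+181.5/4-.5,215+105.5/4-.5,.14))
E
```

```text
11.5667 [ 0.5137 -0.226   0.2718] [ 0.7406  0.6718  0.0092 -0.0047] 0.9974283129659831 [-0.6243  0.3959  1.5456  0.0213  1.2054 -0.5346] [-0.5791  0.6415 -1.1038]
[0.50635536 0.23795565 0.14      ]
```

View pics/look10.png

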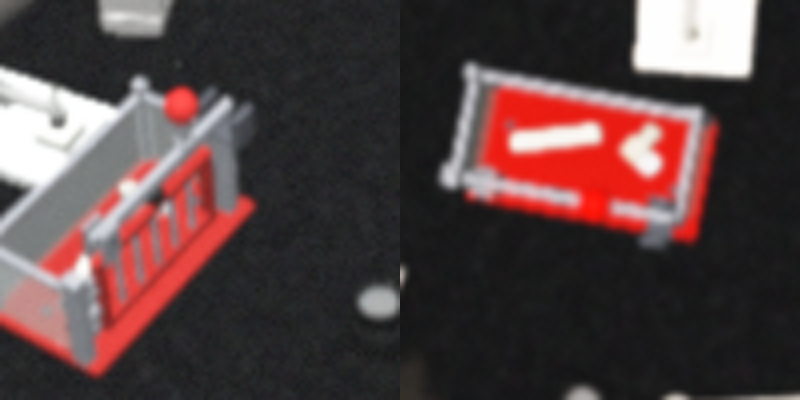

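View pics/t10.png

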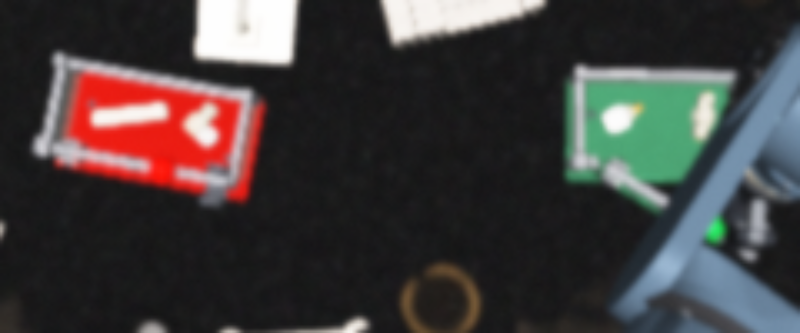

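```bash
python3 - <<'E'
from h import *
t=pickle.load(open('top10.pkl','rb'));s=pickle.load(open('side10.pkl','rb'))
f=lambda U,ox:(U+.5)/4-.5+ox
print(tri(t,(f(195,190),f(206,150)),s,(f(181,235),f(105,215))))
a=atz(t,f(85,190),f(183,150),.107);b=atz(t,f(272,190),f(215,150),.107)
v=a-b;print(a,b,np.degrees(np.arctan2(v[1],v[0])),'shut expected ~79.5')
a=atz(t,f(70,190),f(72,150),.082);b=atz(t,f(302,190),f(115,150),.082)
v=a-b;print('back wall',np.degrees(np.arctan2(v[1],v[0])))
# zoom
S=cv2.resize(s['img'][230:280,255:305,::-1],(500,500),interpolation=cv2.INTER_CUBIC);cv2.imwrite('pics/z10.png',S)
E
```

```text
(array([0.50405134, 0.24072977, 0.14322841]), np.float64(0.0012430644237714544))
[0.52154598 0.33029047 0.107     ] [0.49793106 0.19040234 0.107     ] 80.41807637590531 shut expected ~79.5
back wall 79.54906960134493
```

View pics/z10.png

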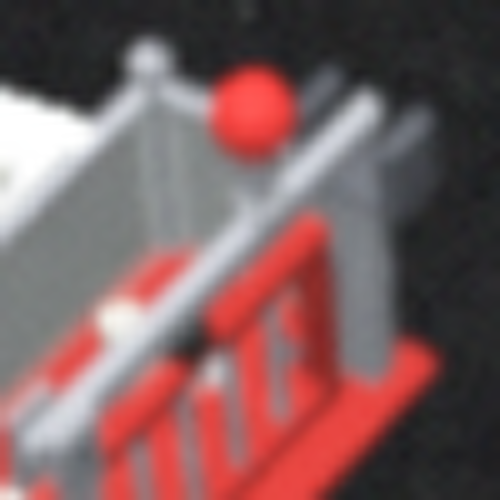

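```bash
python3 - <<'E'
from station import *
print(sign_off())
E
```

```text
the job is handed in; nothing more can be done
None
```

The red gate is shut and latched, and the job was handed in at about 11.7 s of the 32 s allowed. I gripped the red knob, lifted it about 29 mm, swung the gate until it met its stop, lowered the bar into the catch and let go.

Last checks, with the arm clear:
- **Bar:** the side view shows it lying between the two horns of the catch. The knob height measured 0.143 m, against 0.145 m measured when the bar was down at the start and 0.140 m nominal, so the bar is level within measurement error.
- **Gate:** the bar's direction measured 80.4°, against 79.5° for the pen's back wall. The 0.9° difference is within pixel error and is on the closed side.
- **Stop:** I judged contact from the arm moving only 1 mm on a 6 mm push. The force reading stayed low, at a few newtons, so it doesn't confirm the contact.
- **Green pen:** I never touched it. In the last top view its gate is still open, though the arm hides part of it.

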